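# Bolt the instrument vise to its bench dock with the lever bolt

## Robot

A 6-joint arm with a two-finger parallel gripper is mounted at the origin on the work surface. World frame = base frame: x ahead of the robot, y to its left, z up, the work surface at z = 0. Lengths are in m, angles in degrees, forces in N, time in s.
With the tool pointing down it reaches from about 0.375 to 0.9 m from the base axis. Payload 3.1 kg.
Tool frame: the origin (TCP) lies midway between the tips of the shut fingers; the grasp point (between the pads) lies 19 mm behind it; z points along the fingers, y is the line along which they close (so a half turn about z gives the same grasp; the last joint's range is limited). The gripper opens to 85 mm and grips with 20 to 120 N. Pads are 22 mm wide; open, the fingers measure 114 mm over their backs; the gripper's body (76 mm by 85 mm) begins 54 mm behind the grasp point. The pads swing forward as they close: fully open they stand 13 mm farther back than shut.
Start: joints at [56.007, 30.224, 82.088, -0, 67.689, -10.227], TCP at [0.252, 0.572, 0.231] pointing down, gripper open.
Joint ranges: [-176.69, 176.69], [-43.24, 126.21], [12.49, 139.97], [-82, 262], [0, 151.66], [-163.58, 163.58]. Speed limits (degrees/s): [159.86, 159.86, 180, 180, 180, 180].

## Interface

Orientations are given as a 3x3 rotation matrix whose columns are the frame's x, y, z axes.
In Python, from plant import * gives the robot as it stands. The module is installed in compiled form; this text tells all that it offers. Calls block until the motion is done:
- move_to(position, orientation): joint-space move of the TCP to a pose.
- move_l(position, frame=None, velocity=0.15): straight line of the TCP; frame=None keeps the orientation; velocity is the mean speed in m/s.
- move_joints(angles): joint-space move.
- gripper_to(opening): opening from 0.0 (shut) to 1.0 (fully open); the grip force is fixed at half the most; returns when the fingers have stopped.
- sleep(seconds).
- ik(position, orientation): joint angles nearest the present ones, or None.
- get_state(): the state.
- read_camera(name): name is "side" or "top" or "wrist"; returns (picture, depth): 420x560x3 uint8, red, green, blue; 420x560 float32, m along the optical axis (not along the pixel's ray), 0 where there is no reading.
- camera_info(name): a dict with "fx", "fy", "cx", "cy" (pixels), "pose" (4x4, takes a point from camera to world coordinates); the wrist camera has in their place "tool_from_camera" (4x4, takes a point from camera to tool coordinates, whose origin is the TCP and whose axes are the flange's). Camera axes: x right, y up, looking along -z (the intrinsics and any distortion apply to the point x, -y, -z); pixel columns grow to the right and rows downward; lengths in m; the calibration is good to about 2 mm. A picture is of the moment at which its call begins: read the wrist's pose just before it. camera_info takes no time and is no camera call.
A pose or a line that the arm cannot do raises PlanningError and nothing moves.
- job_done(): hands the job in; it is judged then, once.
The state is a dict: "time_s": time; "qpos": joint angles; "dq": joint speeds; "joint_torque": joint torques, N m; "tcp_pos": TCP position; "eef_rot": TCP orientation; "ft_force": force on the tool from outside, world axes, zero at the start; "torque": the same for the moment, N m; "finger_gap": opening from 0.0 (shut) to 1.0 (fully open); "finger_force": force on a finger pad.
Only numpy, scipy, OpenCV 4.12 (cv2) and the standard library are available. Lean on these libraries where they do the work, as an engineer would, in place of code of your own. Each camera call takes 0.05 s, during which the arm holds its last target. There are 200 camera calls.

## Task

Mount the small vise on its bench dock: slide it fully home so that its slotted foot embraces the lever bolt, then, with the lever still open, screw the bolt in clockwise until its washer is snug on the foot but not forced. Finally fold the lever all the way over until it lies flat and closed, let go, and leave the other things on the bench where they are.

Things in the scene. Friction and masses are not known exactly. Their poses are not given: they have to be found in the camera images.
- dock: Fixed aluminium deck plate on the bench, 290 x 110 mm, 5 mm thick. Origin: on the bench top, on the bolt's axis; +x runs along the deck towards the vise (deck from x = -40 to 250 mm). Two rails 8 mm tall, 83 mm apart, with flared mouths (x = 6 to 64 mm) guide the vise's foot.
- vise: Loose grey vise, 0.7 to 0.9 kg, on the deck 55 to 85 mm short of home. Origin: underside of its foot, on the bolt's axis when home; +x points away from the bolt (slide it to dock -x). Foot 6 mm thick, 80 mm wide from x = 5.5 to 165 mm; before it two prongs to x = -28 mm with an open slot 15 mm wide, whose inner end (x = 5.5 mm) meets the bolt's fixed 11 mm sleeve when home.
- vise_jaw (a point): Top centre of the vise's fixed jaw, the one nearer the bolt: vise x = 104 mm, 70 mm above its underside. The jaw is 20 mm thick (x), 46 mm wide (y) and 42 mm tall: pinch it across y from above.
- bolt: Upright lever bolt, captive in the dock. Origin on its axis, 17 mm below the lever's pivot. Its lever leans to bolt -x when open and folds over to bolt +x; the bolt turns with the lever. Right-hand thread: 6 mm down per turn (0.955 mm per rad), stays where left; turning moment about 0.03 N m running free.
- bolt_washer (a point): The bolt's origin. The lower face of its 40 mm steel washer lies here give or take 1 mm (worn spring pack, differs each time): 1.6 to 4.3 mm above the foot at first. Once it bears, its force grows 20 N per mm of feed and the turning moment about 0.008 N m per N (varies 20 %). Snug: 7 to 18 N, so 0.09 to 0.18 N m, or 3 to 6 N on the lever 31 mm off the axis. Over 30 N is forced. Closing adds 24 N.
- lever_pivot (a point): On the bolt's axis, at the lever's hinge (which runs along bolt y). Its height falls as the bolt goes in.
- lever_tip (a point): End of the lever, 66 mm from the pivot. The lever is a flat aluminium bar 20 mm wide (bolt y), 10 mm thick, on a 21 mm round cam; push its narrow side to turn the bolt, its back to fold it.
- lever (a joint): Fold angle of the lever, rad: 0 open (leaning 0.7 rad from upright to bolt -x), 0.7 upright, 2.27 closed (flat, pointing to bolt +x, against its stop). Stiff: about 0.2 N m (4 N at 50 mm), stays where left.
- stone: Bystander: white sharpening stone 100 x 25 x 12 mm, lying beside the dock. Origin: centre of its underside.
- scaler: Bystander: steel hand instrument, 9 mm thick, 168 mm long, lying beside the dock. Origin: its middle.
- mirror: Bystander: steel mouth mirror, 166 mm long. Origin: near its middle.
- hexkey: Bystander: dark hex key 85 x 28 mm, 6 mm thick. Origin: end of its long leg.
- beaker: Bystander: steel cup, diameter 72 mm, 75 mm tall. Origin: centre of its underside.
- jar: Bystander: clear jar, diameter 68 mm, 85 mm tall. Origin: centre of its underside.
- spray: Bystander: white spray bottle, diameter 76 mm, 190 mm tall. Origin: centre of its underside.
There are look-alikes about, which are no part of the job. What is shaped like the vise but purple is not meant. What is shaped like the part that bears bolt but purple is not meant.

How it is judged:
By the outcome, as a careful person would: the job done as asked, in the order asked, and still so for the second after the job is handed in, with the robot touching nothing.
It also fails if it takes over 72 s, if anything falls off the work surface, if the arm or the gripper's body presses on something with over 40 N, if the wrist force passes 120 N, or if a joint passes its speed limit or range.

## Working session

There is one attempt and no reset: what is moved stays moved. The work goes in short steps, each a Python script; the robot and the scene stay as the last script left them, time stands still between calls to the robot, and variables do not carry over. Pictures are saved under pics/ and viewed, at most 10 in all, crops included, and the job is handed in when it is done.

```bash
mkdir -p pics; ls; python3 - <<'E'
from plant import *
import cv2,numpy as np
for n in("top","side"):
    p,d=read_camera(n); np.savez(f"{n}0.npz",p=p,d=d); cv2.imwrite(f"pics/{n}0.png",p[:,:,::-1])
    i=camera_info(n); print(n,{k:np.round(v,4).tolist() for k,v in i.items() if not isinstance(v,str)}, (d>0).mean())
print({k:np.round(v,4).tolist() for k,v in camera_info("wrist").items()})
print(get_state())
E
```

```text
pics
top {'fx': 424.306, 'fy': 424.306, 'cx': 281.3152, 'cy': 211.268, 'pose': [[-0.0193, 0.9975, -0.0676, 0.4801], [-0.9997, -0.0204, -0.0162, -0.0072], [-0.0176, 0.0673, 0.9976, 0.9451], [0.0, 0.0, 0.0, 1.0]]} 0.9961819727891157
side {'fx': 430.4018, 'fy': 430.4018, 'cx': 280.5882, 'cy': 201.7595, 'pose': [[0.698, 0.4117, -0.5859, -0.0274], [-0.7161, 0.3988, -0.5729, -0.5605], [-0.0023, 0.8194, 0.5732, 0.6297], [0.0, 0.0, 0.0, 1.0]]} 0.9961011904761905
{'fx': 303.1306, 'fy': 303.1306, 'cx': 280.1545, 'cy': 207.4995, 'tool_from_camera': [[0.0001, 0.9586, 0.2849, 0.073], [1.0, 0.0, -0.0004, -0.0013], [-0.0004, 0.2849, -0.9586, -0.1424], [0.0, 0.0, 0.0, 1.0]]}
{'time_s': 0.1, 'qpos': array([ 5.60069378e+01,  3.02749398e+01,  8.21492155e+01, -3.20567780e-04,
        6.76907401e+01, -1.02274383e+01]), 'dq': array([ 0.03076371, -0.10281485, -0.26444564,  0.02056572,  0.02975508,
        0.054109  ]), 'joint_torque': array([-5.50888853e-04, -4.43300700e+01, -1.78585911e+01, -2.69622333e-04,
        3.89867680e-03,  2.77020501e-05]), 'tcp_pos': array([0.25147832, 0.57146261, 0.2304166 ]), 'eef_rot': array([[-9.15202283e-01,  4.02993219e-01, -1.11685772e-03],
       [ 4.02994614e-01,  9.15200835e-01, -1.66550039e-03],
       [ 3.50963750e-04, -1.97435740e-03, -9.99997989e-01]]), 'ft_force': array([ 0.33078566, -0.90355033, -0.49279073]), 'torque': array([ 0.01787049, -0.03914007, -0.03117809]), 'finger_force': 0.0, 'finger_gap': 0.9977391842204796}
```

View pics/top0.png

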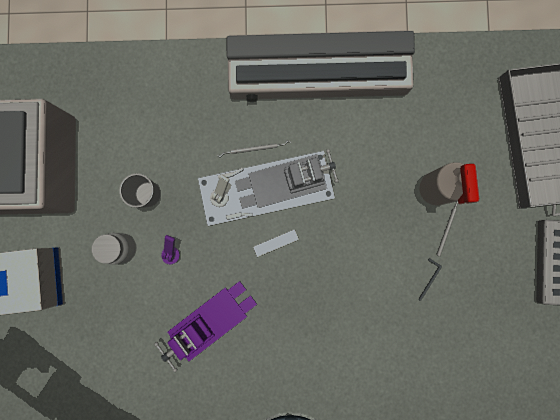

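View pics/side0.png

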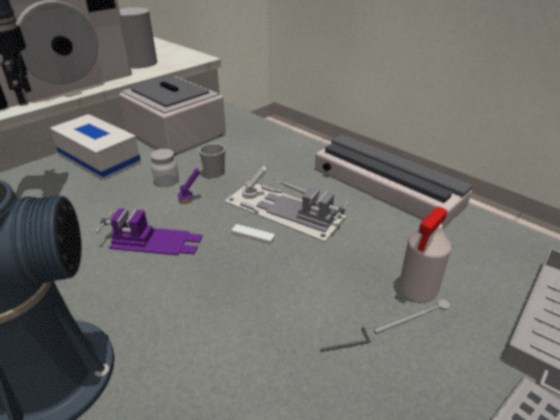

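Top view: the grey vise sits on the dock at about (285,180), with the grey lever bolt at (220,188). The purple vise (210,320) and purple bolt (171,250) are the look-alikes. The grey vise fits because it isn't purple, lies on the dock and faces the bolt. Next I'll measure the dock and take closer wrist views.

```bash
cat > h.py <<'E'
from plant import *
import cv2,numpy as np
def cam(n,st=None):
    i=camera_info(n)
    if n!="wrist": return i,np.array(i["pose"])
    T=np.eye(4);T[:3,:3]=st["eef_rot"];T[:3,3]=st["tcp_pos"]
    return i,T@np.array(i["tool_from_camera"])
def rays(uv,i,P):
    uv=np.atleast_2d(np.asarray(uv,float))
    d=np.c_[(uv[:,0]-i["cx"])/i["fx"],-(uv[:,1]-i["cy"])/i["fy"],-np.ones(len(uv))]
    return P[:3,3],d@P[:3,:3].T
def onplane(uv,z,i,P):
    o,d=rays(uv,i,P); return o+d*((z-o[2])/d[:,2])[:,None]
def proj(X,i,P):
    c=(np.atleast_2d(X)-P[:3,3])@P[:3,:3]
    return np.c_[i["cx"]+i["fx"]*c[:,0]/-c[:,2], i["cy"]-i["fy"]*c[:,1]/-c[:,2]]
def tri(uv1,c1,uv2,c2):
    (o1,d1),(o2,d2)=rays(uv1,*c1),rays(uv2,*c2); d1,d2=d1[0],d2[0]
    s=np.linalg.lstsq(np.c_[d1,-d2],o2-o1,rcond=None)[0]
    a,b=o1+s[0]*d1,o2+s[1]*d2
    return (a+b)/2,np.linalg.norm(a-b)
def down(yaw):  # tool z down, tool y along yaw (rad)
    y=np.array([np.cos(yaw),np.sin(yaw),0]);z=np.array([0,0,-1.])
    return np.c_[np.cross(y,z),y,z]
E
python3 - <<'E'
from h import *
p=np.load("top0.npz")["p"]; c=cam("top")
m=cv2.inRange(p,(150,150,150),(255,255,255)); m[:140]=0;m[230:]=0;m[:,:190]=0;m[:,345:]=0
cs=max(cv2.findContours(cv2.morphologyEx(m,cv2.MORPH_CLOSE,np.ones((9,9))),0,2)[0],key=cv2.contourArea)
X=onplane(cs[:,0],.005,*c); r=cv2.minAreaRect((X[:,:2]*1000).astype(np.float32)); print(r); print(cv2.boxPoints(r))
print(onplane([[285,180],[210,320],[171,250],[276,243],[220,192]],.005,*c).round(3))
# try reach options at wrist view poses
cen=np.array(r[0])/1000
ang=np.arctan2(*(onplane([332,160],.005,*c)-onplane([202,185],.005,*c))[0,[1,0]]);print(np.degrees(ang))
for off in(0,.05,-.05,):
  for k in (ang,ang+np.pi/2,ang-np.pi/2,ang+np.pi):
    for z in (.25,.3): print(off,round(np.degrees(k)),z,ik([cen[0]+off,cen[1],z],down(k)))
E
```

```text
((598.7339477539062, 35.89850616455078), (109.8449478149414, 301.5096130371094), 11.120285034179688)
[[ 515.76666  173.22995]
 [ 573.91864 -122.61866]
 [ 681.70123 -101.43294]
 [ 623.54926  194.41568]]
[[ 0.614 -0.001  0.005]
 [ 0.308  0.169  0.005]
 [ 0.463  0.254  0.005]
 [ 0.474  0.021  0.005]
 [ 0.59   0.144  0.005]]
-80.28678520761166
0 -80 0.25 [-7.23336796e+00  2.70933038e+01  8.46303124e+01 -2.54444375e-14
  6.82763838e+01  7.30534172e+01]
0 -80 0.3 [-7.23336796e+00  2.42801733e+01  8.10319803e+01 -2.54444375e-14
  7.46878464e+01  7.30534172e+01]
0 10 0.25 [-7.23336796e+00  2.70933038e+01  8.46303124e+01 -2.54444375e-14
  6.82763838e+01 -1.69465828e+01]
0 10 0.3 [-7.23336796e+00  2.42801733e+01  8.10319803e+01 -2.54444375e-14
  7.46878464e+01 -1.69465828e+01]
0 -170 0.25 [-7.23336796e+00  2.70933038e+01  8.46303124e+01 -2.54444375e-14
  6.82763838e+01  1.63053417e+02]
0 -170 0.3 [-7.23336796e+00  2.42801733e+01  8.10319803e+01 -2.54444375e-14
  7.46878464e+01  1.63053417e+02]
0 100 0.25 [-7.23336796e+00  2.70933038e+01  8.46303124e+01 -2.54444375e-14
  6.82763838e+01 -1.06946
[... 1037 characters left out ...]
01  7.23844766e+01]
-0.05 10 0.25 [-7.90230864e+00  2.31458070e+01  9.17088905e+01 -2.54444375e-14
  6.51453025e+01 -1.76155234e+01]
-0.05 10 0.3 [-7.90230864e+00  2.00447012e+01  8.80104749e+01 -2.54444375e-14
  7.19448238e+01 -1.76155234e+01]
-0.05 -170 0.25 [-7.90230864e+00  2.31458070e+01  9.17088905e+01 -2.54444375e-14
  6.51453025e+01  1.62384477e+02]
-0.05 -170 0.3 [-7.90230864e+00  2.00447012e+01  8.80104749e+01 -2.54444375e-14
  7.19448238e+01  1.62384477e+02]
-0.05 100 0.25 [-7.90230864e+00  2.31458070e+01  9.17088905e+01 -2.54444375e-14
  6.51453025e+01 -1.07615523e+02]
-0.05 100 0.3 [-7.90230864e+00  2.00447012e+01  8.80104749e+01 -2.54444375e-14
  7.19448238e+01 -1.07615523e+02]
```

```bash
cat >> h.py <<'E'
def load(t):
    f=np.load(f"w_{t}.npz"); i=camera_info("wrist"); return f["p"],f["d"],(i,f["P"])
def snap(t):
    s=get_state(); c=cam("wrist",s); p,d=read_camera("wrist"); np.savez(f"w_{t}.npz",p=p,d=d,P=c[1]); cv2.imwrite(f"pics/w_{t}.png",p[:,:,::-1]); return p,d,c
E
python3 - <<'E'
from h import *
a=np.radians(-78.9); u=np.array([np.cos(a),np.sin(a),0]); O=np.array([.5774,.1446,0])
R=down(a)
move_to(O+u*.02+[0,0,.2],R); snap("A")
move_l(O+u*.13+[0,0,.2]); snap("B")
move_to(O+u*.1+[0,0,.2],down(a+np.pi)); snap("C")
print(get_state()["time_s"])
A=cv2.imread("pics/w_A.png");B=cv2.imread("pics/w_B.png")
E
```

```text
5.7417
```

View pics/w_A.png

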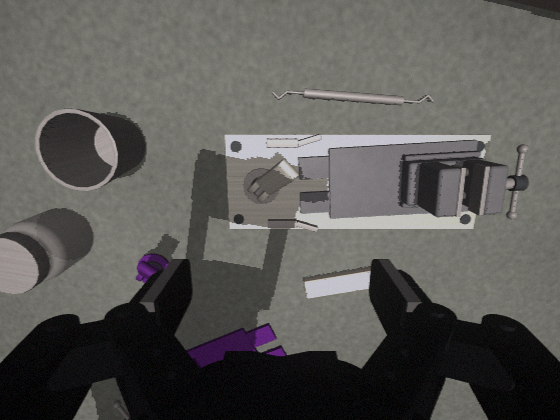

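View pics/w_B.png

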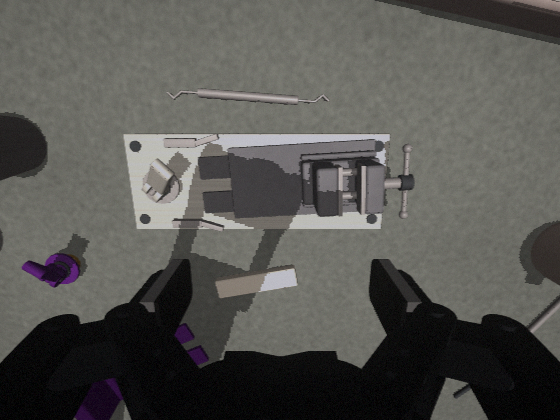

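View pics/w_C.png

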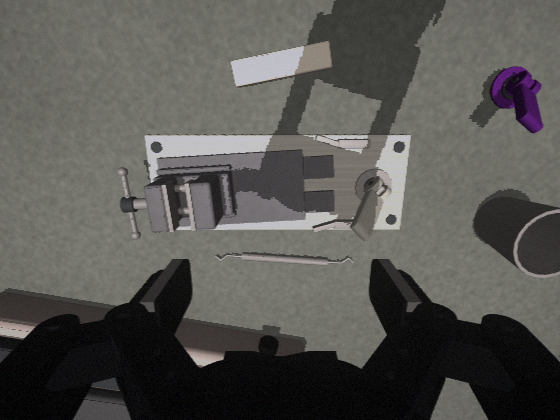

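A: bolt/washer at (262,185), vise foot front corners around (299,157) and (299,213), jaw top around (440,190). B: bolt at (157,183). C: bolt at (375,185) with the lever tip near (362,235), vise jaw around (205,203). The scene matches the description. I'll enlarge the bolt and vise areas to confirm and get exact pixels.

```bash
python3 - <<'E'
from h import *
def crop(t,x0,y0,w,h,s):
    p=load(t)[0][y0:y0+h,x0:x0+w,::-1].astype(np.float32)
    p=(255*(p/255)**.6).astype(np.uint8)
    q=cv2.resize(p,None,fx=s,fy=s,interpolation=cv2.INTER_CUBIC)
    for k in range(0,w,10): cv2.putText(q,str(x0+k),(k*s,8),0,.28,(0,255,255)) if k%20==0 else 0; cv2.line(q,(k*s,0),(k*s,3),(0,0,255))
    for k in range(0,h,10): cv2.putText(q,str(y0+k),(0,k*s+3),0,.28,(0,255,255)); 
    return q
top=np.hstack([crop("A",225,130,100,100,4),crop("C",330,130,100,120,4)[:400]])
bot=crop("A",290,130,200,100,4)[:200*2]
v=np.vstack([np.hstack([crop("A",225,145,66,70,4),crop("B",125,145,66,70,4),crop("C",340,170,66,70,4)]), np.hstack([crop("A",395,140,98,75,4),crop("C",130,160,98,75,4)])])if 0 else None
r1=np.hstack([crop("A",230,140,65,70,4),crop("B",130,140,65,70,4),crop("C",335,168,65,70,4)])
r2=np.hstack([crop("A",395,140,98,78,4),crop("C",143,162,97,78,4)])
q=np.full((280+312,800,3),0,np.uint8); q[:280,:r1.shape[1]]=r1; q[280:,:r2.shape[1]]=r2
cv2.imwrite("pics/z1.png",q)
# dock corners
a=np.radians(-78.9)
for t,k in dict(A=[(225,136),(491,136),(474,229),(229,229)],B=[(123,134),(390,135),(380,229),(136,229)],C=[(145,135),(411,135),(401,230),(154,230)]).items():
    c=load(t)[2]
    g=cv2.cvtColor(load(t)[0],cv2.COLOR_RGB2GRAY)
    k=cv2.cornerSubPix(g,np.array(k,np.float32),(4,4),(-1,-1),(3,50,.01))
    X=onplane(k,.005,*c); print(t,k.round(1).tolist(),(X[:,:2]*1000).round(1).tolist(),[round(1000*np.linalg.norm(X[j]-X[j-1]),1) for j in range(4)])
E
```

```text
A [[224.3000030517578, 134.39999389648438], [490.5, 134.60000610351562], [472.70001220703125, 228.39999389648438], [229.3000030517578, 228.5]] [[622.0, 195.0], [677.8, -87.9], [571.6, -109.2], [515.5, 173.7]] [np.float64(108.7), np.float64(288.4), np.float64(108.3), np.float64(288.4)]
B [[123.19999694824219, 133.6999969482422], [389.1000061035156, 133.6999969482422], [380.1000061035156, 228.3000030517578], [136.3000030517578, 228.39999389648438]] [[622.6, 194.5], [678.2, -88.0], [571.3, -109.7], [515.3, 174.1]] [np.float64(109.3), np.float64(287.9), np.float64(109.1), np.float64(289.2)]
C [[144.5, 134.60000610351562], [410.29998779296875, 134.60000610351562], [398.70001220703125, 228.89999389648438], [153.10000610351562, 232.0]] [[570.4, -109.0], [515.0, 173.7], [622.0, 194.2], [681.8, -91.4]] [np.float64(112.8), np.float64(288.1), np.float64(109.0), np.float64(291.8)]
```

View pics/z1.png

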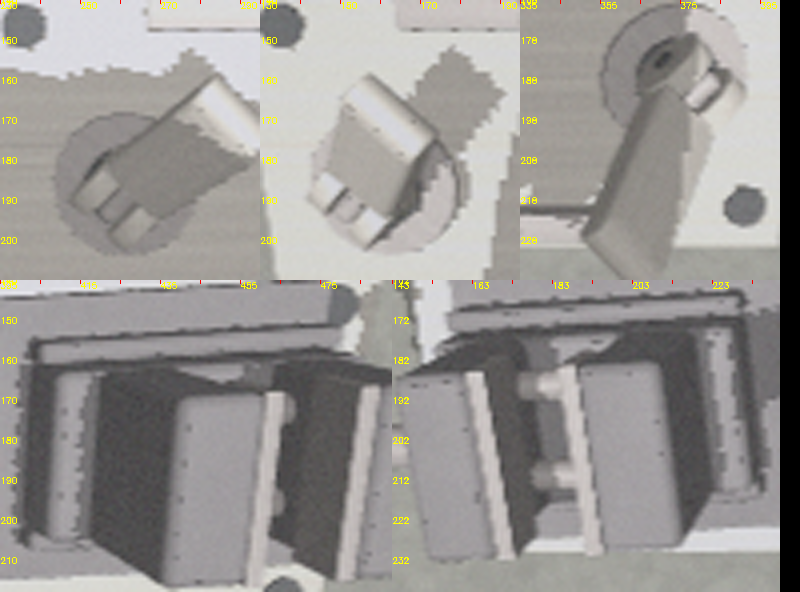

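The crop confirms the grey, non-purple vise with its fixed jaw (A: 436–466, 168–216; C: 186–215, 183–230), and the grey lever bolt. The lever tip is at A (290,168), B (165,166) and C (360,232). Next: triangulate.

```bash
cat >> h.py <<'E'
a=np.radians(-78.81); u=np.array([np.cos(a),np.sin(a),0]); w=np.array([-u[1],u[0],0]); O=np.array([.5763,.1458,0.])  # w = dock +y
def D(X): X=np.atleast_2d(X)-O; return np.c_[X@u,X@w,X[:,2]]
def Wd(x,y,z): return O+u*x+w*y+np.array([0,0,z])
def cloud(t):
    p,d,(i,P)=load(t); v,uu=np.mgrid[:420,:560]; o,r=rays(np.c_[uu.ravel(),v.ravel()],i,P)
    return D(o+r*d.ravel()[:,None])[d.ravel()>0], p.reshape(-1,3)[d.ravel()>0]
E
python3 - <<'E'
from h import *
np.set_printoptions(suppress=True,precision=1)
A,B,C=[load(t)[2] for t in"ABC"]
for n,x,y in(("bf",(440.5,169.3),(215,228.8)),("bn",(436,215.8),(208.8,182.5)),("pf",(466.3,168.3),(191.8,230.8)),("pn",(460.5,216.3),(185.8,183.8))):
    X,e=tri(x,A,y,C); print(n,D(X)[0]*1e3,e*1e3)
for t in"ABC":
    X,p=cloud(t); X=X*1e3
    j=X[(X[:,2]>68)&(X[:,0]>60)&(X[:,0]<300)&(abs(X[:,1])<60)]
    h=np.histogram(j[:,0],np.arange(140,260,5)); print(t,"jaw z",np.percentile(j[:,2],[5,50,95]),h[0],"first x",np.percentile(j[:,0],1))
    q=j[j[:,0]<np.percentile(j[:,0],1)+18]; print(" fixed jaw: x",np.percentile(q[:,0],[1,99]),"y",np.percentile(q[:,1],[1,50,99]),"z",np.median(q[:,2]))
    l=X[(X[:,2]>35)&(np.hypot(X[:,0],X[:,1])<85)]
    m=l.mean(0); s=np.linalg.svd(l-m)[2] if len(l)<4000 else None
    print(" lever n",len(l),"mean",m,"dir",s[0]*100,"azi of mean",np.degrees(np.arctan2(m[1],m[0])))
    hi=l[l[:,2]>np.percentile(l[:,2],85)]; print("  top part",hi.mean(0),"max z",l[:,2].max(),"azi",np.degrees(np.arctan2(hi[:,1].mean(),hi[:,0].mean())))
    f=X[(X[:,2]>8)&(X[:,2]<14)&(abs(X[:,1])<38)&(X[:,0]>25)&(X[:,0]<120)]; f1=f[f[:,0]<f[:,0].min()+25]
    print(" foot front x",np.percentile(f[:,0],[.2,1,3]),"z",np.median(f[:,2]),"y",np.percentile(f1[:,1],[1,99]))
    r=X[(X[:,2]>3)&(X[:,2]<7)&(X[:,0]>-30)&(X[:,0]<10)&(abs(X[:,1])<50)]; print(" deck z",np.median(r[:,2]))
    ws=X[(np.hypot(X[:,0],X[:,1])<24)&(X[:,2]>11)&(X[:,2]<22)]; print(" washer",ws.mean(0),np.percentile(ws[:,2],[5,50,95]), np.percentile(ws[:,0],[1,99]),np.percentile(ws[:,1],[1,99]))
E
```

```text
bf [163.7  27.8  74.1] 0.3887336856901666
bn [166.9 -16.3  72.5] 0.4995539505031085
pf [185.1  29.   76.2] 0.49124401883064683
pn [187.1 -15.7  76.2] 1.4027459891198095
A jaw z [ 73.6 266.  287. ] [  0   0   0   0 118 343 263 278 241 158   0   0 130 356 296 273 243  21
   0   0   0   0   0] first x 60.8551935571965
 fixed jaw: x [60.2 78.5] y [-10.6   7.2  16.4] z 258.36129966032684Traceback (most recent call last):
  File "<stdin>", line 13, in <module>
TypeError: 'NoneType' object is not subscriptable
```

```bash
python3 - <<'E'
from h import *
np.set_printoptions(suppress=True,precision=1)
for t in"ABC":
    X,p=cloud(t); X=X*1e3; X=X[X[:,2]<115]
    j=X[(X[:,2]>70)&(X[:,0]>150)&(X[:,0]<190)&(abs(X[:,1])<60)]
    r=cv2.minAreaRect(j[:,:2].astype(np.float32)); print(t,"jaw rect",r,"z",np.median(j[:,2]))
    l=X[(X[:,2]>36)&(np.hypot(X[:,0],X[:,1])<90)&(X[:,0]<100)]
    m=l.mean(0); s=np.linalg.svd(l-m,full_matrices=False)[2]
    print(" lever n",len(l),"mean",m,"dir",s[0]*100,"azi mean",np.degrees(np.arctan2(m[1],m[0])),"azi dir",np.degrees(np.arctan2(s[0,1],s[0,0])))
    print("  z",np.percentile(l[:,2],[50,99.5]),"norm",s[2]*100)
    f=X[(X[:,2]>8)&(X[:,2]<14)&(abs(X[:,1])<38)&(X[:,0]>25)&(X[:,0]<120)]
    if len(f): print(" foot front x",np.percentile(f[:,0],[.5,2]),"z",np.median(f[:,2]),"y",np.percentile(f[f[:,0]<60][:,1],[1,99]))
    g=X[(X[:,2]>3)&(X[:,2]<7)&(X[:,0]>-30)&(X[:,0]<10)&(abs(X[:,1])<50)]; print(" deck z",np.median(g[:,2]))
    ws=X[(np.hypot(X[:,0],X[:,1])<24)&(X[:,2]>11)&(X[:,2]<19)]; print(" washer",len(ws),ws.mean(0),np.percentile(ws[:,2],[5,50,95]), np.percentile(ws[:,0],[1,99]),np.percentile(ws[:,1],[1,99]))
E
```

```text
A jaw rect ((176.3860626220703, 6.130464553833008), (24.914274215698242, 46.51304626464844), 3.5718061923980713) z 74.20167762001344
 lever n 1025 mean [14.9 15.8 63.2] dir [-48.6 -49.9 -71.8] azi mean 46.6284643260964 azi dir -134.22822136692872
  z [65.6 83.3] norm [-53.8 -47.6  69.5]
 foot front x [42.7 44.8] z 10.728537076694522 y [-32.   30.6]
 deck z 4.883365939989032
 washer 324 [-4.6  1.  18.1] [17.2 18.2 18.9] [-18.4  17.7] [-19.   19.5]
B jaw rect ((176.21551513671875, 6.19477653503418), (23.406923294067383, 45.96296691894531), 3.6180455684661865) z 74.38180144051901
 lever n 797 mean [17.4 15.9 64.6] dir [-48.8 -51.2 -70.7] azi mean 42.3907848643518 azi dir -133.65295117988393
  z [69.  83.5] norm [-43.7 -55.7  70.6]
 foot front x [42.9 45. ] z 10.84556433167 y [-32.1  30.5]
 deck z 4.970076252968747
 washer 258 [ 6.1 -4.8 18.1] [16.9 18.1 18.9] [-18.1  20.3] [-19.3  13.3]
C jaw rect ((175.6169891357422, 5.866176605224609), (24.050168991088867, 45.998779296875), 3.585355758666992) z 74.22520049892162
 lever n 1205 mean [15.2 12.8 61.2] dir [48.8 48.6 72.5] azi mean 40.147535525764525 azi dir 44.92146700556493
  z [62.1 83.3] norm [ 39.4  61.8 -68. ]
 foot front x [42.6 44.5] z 10.686630411394226 y [-32.6  30. ]
 deck z 4.888093923497427
 washer 371 [ 3.4 -7.1 18. ] [16.8 18.1 18.9] [-19.1  19.1] [-19.2  12.9]
```

```bash
cat >> h.py <<'E'
def avg(n=5):
    F=[];T=[]
    for _ in range(n):
        sleep(.02); s=get_state(); F.append(s["ft_force"]);T.append(s["torque"])
    return np.mean(F,0),np.mean(T,0),s
E
python3 - <<'E'
from h import *
np.set_printoptions(suppress=True,precision=3)
y0=a+np.pi/2; dy=np.radians(3.58)
gripper_to(1.0)
move_to(Wd(.1761,.0061,.13),down(y0+dy))
move_l(Wd(.1761,.0061,.038),velocity=.1)
F0,T0,s=avg(); print("base",F0,s["tcp_pos"],s["time_s"])
gripper_to(0.0)
F,T,s=avg(); print("gripped",F-F0,s["finger_gap"],s["finger_force"],s["time_s"])
if .3<s["finger_gap"]<.8:
    move_l(Wd(.166,0,.038),down(y0),velocity=.04); F,T,s=avg(); print(F-F0,T-T0)
    move_l(Wd(.114,0,.038),velocity=.06); 
    for x in (114,110,107,105.5,104.5,103.7,103,102.3,101.6,101):
        move_l(Wd(x/1e3,0,.038),velocity=.03); F,T,s=avg(3); f=F-F0
        print(x,D(s["tcp_pos"])[0]*1e3,f@u,f@w,f[2],T-T0)
        if f@u>14: break
print(get_state()["time_s"])
E
```

```text
base [ 0.002  0.278 -0.24 ] [ 0.617 -0.026  0.039] 8.3667
gripped [0.749 0.502 5.043] 0.529412120006552 64.53705132007599 8.9
[ 1.957 -3.643  6.049] [-0.444 -0.029 -0.153]
114 [115.224   0.793  38.698] 4.7419153169663835 0.295160588351414 6.411242068750201 [-0.516 -0.131  0.146]
110 [111.382   0.803  38.68 ] 4.932955654420067 -0.08341660468509182 6.535139917312836 [-0.553 -0.082  0.022]
107 [108.507   0.81   38.687] 5.273509505045239 0.10623378936966354 6.3694618864018855 [-0.654 -0.096  0.003]
105.5 [107.277   0.853  38.691] 6.340283974936146 0.40536693478749064 6.830642260043858 [-0.735 -0.115  0.012]
104.5 [106.396   0.84   38.701] 6.903164626851627 -0.3025782749848409 6.141126887194435 [-0.777 -0.092 -0.009]
103.7 [105.876   0.897  38.706] 7.603196600856378 -0.20349903440632833 6.612842551239331 [-0.886 -0.061  0.017]
103 [105.774   0.899  38.667] 10.594058898429067 -0.19159527058378 6.107204529891063 [-1.073 -0.035  0.02 ]
102.3 [105.653   0.919  38.684] 11.48823416065529 -0.059300596192034316 5.8783326113628895 [-1.321 -0.062  0.105]
101.6 [105.61    1.017  38.689] 13.649415323756244 -1.1895308462225656 5.385952072400184 [-1.559 -0.039  0.092]
101 [105.574   1.07   38.697] 14.9131372057075 -1.0988784876836497 5.801411502419381 [-1.756 -0.001  0.179]
13.475
```

```bash
python3 - <<'E'
from h import *
np.set_printoptions(suppress=True,precision=1)
move_l(Wd(.1045,0,.038),velocity=.03)
gripper_to(1.0)
move_l(Wd(.1055,0,.12),velocity=.15)
move_to(Wd(.03,0,.2),down(a)); snap("E")
for t in "E":
    X,p=cloud(t); X=X*1e3; X=X[X[:,2]<115]
    j=X[(X[:,2]>70)&(X[:,0]>75)&(X[:,0]<119)&(abs(X[:,1])<60)]
    print(t,"jaw rect",cv2.minAreaRect(j[:,:2].astype(np.float32)),np.median(j[:,2]))
    l=X[(X[:,2]>36)&(np.hypot(X[:,0],X[:,1])<70)&(X[:,0]<60)]
    m=l.mean(0); s=np.linalg.svd(l-m,full_matrices=False)[2]; print("lever",m,s[0],np.degrees(np.arctan2(s[0,1],s[0,0])),l[:,2].max())
    f=X[(X[:,2]>8)&(X[:,2]<13)&(abs(X[:,1])<38)&(X[:,0]>-40)&(X[:,0]<60)]; print("foot front",np.percentile(f[:,0],[.5,2]))
print(get_state()["time_s"])
p=load("E")[0]; q=cv2.resize(p[120:240,215:415,::-1],None,fx=4,fy=4,interpolation=cv2.INTER_CUBIC); cv2.imwrite("pics/z2.png",q)
E
```

```text
E jaw rect ((105.95569610595703, 0.0010929107666015625), (45.88858413696289, 23.97161293029785), 89.62591552734375) 74.34746165015494
lever [14.9 15.6 63.2] [-0.5 -0.5 -0.7] -134.40293029322314 84.38181879234646
foot front [-27.  -25.7]
16.475
```

View pics/z2.png

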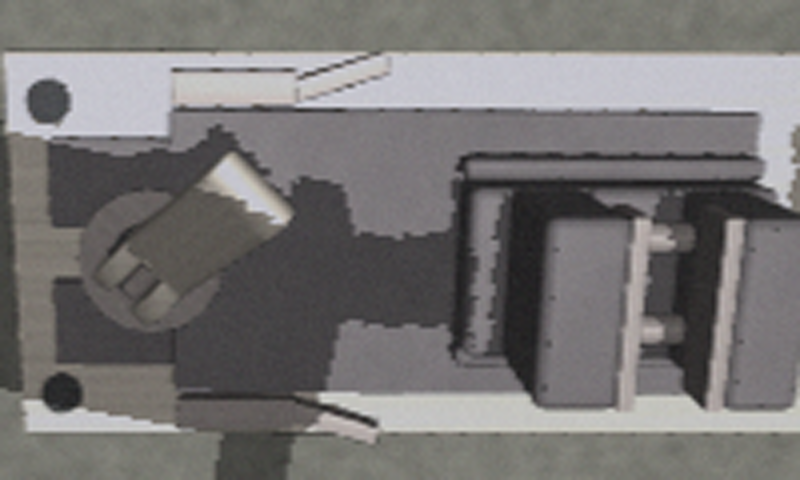

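The vise is home: the foot front is about 28 mm in front of the washer axis (prong edge at about 50 px, washer centre at about 151 px in the crop), it sits square in the rails, and there was a firm stop. Now I'll straddle the lever and screw the bolt in.

```bash
cat >> h.py <<'E'
def pose(th,r=.031,z=.045,flip=0): # th: dock azimuth, deg
    t=np.radians(th); return Wd(r*np.cos(t),r*np.sin(t),z),down(a+t+np.pi/2+flip*np.pi)
def Mz(F,T,s):
    d=s["tcp_pos"]-O; return T[2]+d[0]*F[1]-d[1]*F[0]
E
python3 - <<'E'
from h import *
np.set_printoptions(suppress=True,precision=3)
gripper_to(.38)
p,R=pose(45,z=.12); move_to(p,R); print(get_state()["qpos"],get_state()["finger_gap"])
p,R=pose(45); move_l(p,velocity=.1)
F0,T0,s=avg(8); print("base",F0,T0,s["tcp_pos"],s["time_s"])
th=45; log=[]
while th>-165:
    th-=6; p,R=pose(th,z=.045-.000955*np.radians(45-th)); move_l(p,R,velocity=.025)
    F,T,s=avg(4); f=F-F0; t=np.radians(th); tan=-u*np.sin(t)+w*np.cos(t)
    M=Mz(f,T-T0,s); log.append(M)
    d=D(s["tcp_pos"])[0]; print(th,"M %.3f Ft %.2f fz %.2f az %.1f j6 %.0f t %.1f"%(M,f@tan,f[2],np.degrees(np.arctan2(d[1],d[0])),s["qpos"][5],s["time_s"]))
    if M>.115 and log[-2]>.09: break
    if M>.25 or s["qpos"][5]>157: break
E
```

```text
[  1.665  37.469  88.88   -0.     53.635 -54.507] 0.37996256276043805
base [ 0.401  0.016 -0.037] [ 0.003 -0.008  0.005] [0.603 0.129 0.046] 20.075
39 M 0.012 Ft -0.43 fz -0.49 az 39.4 j6 -49 t 20.4
33 M -0.003 Ft -0.46 fz -0.00 az 33.2 j6 -43 t 20.8
27 M -0.037 Ft -0.44 fz 0.04 az 27.2 j6 -37 t 21.1
21 M -0.007 Ft -0.19 fz -0.14 az 21.2 j6 -32 t 21.5
15 M -0.036 Ft -0.59 fz -0.10 az 15.2 j6 -26 t 21.8
9 M -0.001 Ft -0.31 fz -0.39 az 9.2 j6 -20 t 22.2
3 M 0.002 Ft -0.14 fz -0.22 az 3.2 j6 -14 t 22.5
-3 M -0.025 Ft -0.62 fz -0.60 az -2.8 j6 -8 t 22.9
-9 M -0.021 Ft -0.56 fz -0.40 az -8.9 j6 -2 t 23.2
-15 M -0.012 Ft -0.10 fz -0.35 az -14.9 j6 4 t 23.6
-21 M -0.044 Ft -0.71 fz 0.12 az -20.9 j6 10 t 23.9
-27 M -0.026 Ft -0.56 fz 0.27 az -26.9 j6 16 t 24.3
-33 M -0.027 Ft -0.37 fz 0.12 az -32.8 j6 22 t 24.6
-39 M -0.008 Ft -0.25 fz -0.20 az -38.9 j6 28 t 25.0
-45 M -0.002 Ft 0.28 fz 0.02 az -44.9 j6 35 t 25.3
-51 M -0.001 Ft 0.04 fz 0.07 az -50.8 j6 41 t 25.7
-57 M -0.015 Ft -0.06 fz 0.04 az -56.8 j6 47 t 26.0
-63 M -0.027 Ft -0.45 fz 0.11 az -62.9 j6 53 t 26.4
-69 M -0.018 Ft -0.35 fz 0
[... 179 characters left out ...]
7.8
-93 M -0.002 Ft 0.10 fz -0.20 az -92.9 j6 85 t 28.1
-99 M -0.003 Ft -0.01 fz -0.19 az -98.9 j6 91 t 28.5
-105 M -0.001 Ft 0.16 fz 0.30 az -104.9 j6 97 t 28.8
-111 M -0.010 Ft 0.30 fz 0.12 az -110.8 j6 104 t 29.2
-117 M 0.004 Ft 0.15 fz 0.51 az -116.9 j6 110 t 29.5
-123 M 0.011 Ft 0.12 fz 0.22 az -122.8 j6 116 t 29.9
-129 M 0.022 Ft 0.09 fz -0.10 az -128.8 j6 123 t 30.2
-135 M 0.003 Ft -0.28 fz 0.06 az -134.9 j6 129 t 30.6
-141 M -0.005 Ft 0.44 fz -0.22 az -140.8 j6 135 t 30.9
-147 M -0.013 Ft 0.28 fz 0.55 az -146.8 j6 141 t 31.3
-153 M -0.002 Ft 0.67 fz -0.11 az -152.9 j6 148 t 31.6
-159 M 0.007 Ft 0.09 fz 0.24 az -158.9 j6 154 t 32.0
-165 M -0.010 Ft 0.39 fz 0.22 az -164.9 j6 160 t 32.3
```

```bash
cat >> h.py <<'E'
def lever(t):
    X,p=cloud(t); X=X*1e3; l=X[(X[:,2]>40)&(X[:,2]<100)&(np.hypot(X[:,0],X[:,1])<65)&(X[:,0]<70)]
    m=l.mean(0); s=np.linalg.svd(l-m,full_matrices=False)[2][0]; s*=np.sign(s[2])
    return m,s,np.degrees(np.arctan2(s[1],s[0])),np.percentile(l[:,2],99.5),len(l)
E
python3 - <<'E'
from h import *
np.set_printoptions(suppress=True,precision=2)
p,R=pose(-165,z=.13); move_l(p,velocity=.2)
p,R=pose(-165,z=.2,r=.0,flip=1); move_to(p,R); snap("F")
print(lever("E"),lever("F"),get_state()["time_s"],get_state()["qpos"])
E
```

```text
(array([16.74, 17.49, 65.82]), array([0.49, 0.5 , 0.72]), np.float64(45.53247089033203), np.float64(83.59571395700549), 904) (array([-24.52, -10.93,  65.85]), array([-0.62, -0.29,  0.72]), np.float64(-154.79111530241755), np.float64(80.25173738763625), 774) 35.6583 [  3.44  30.    88.45  -0.    61.57 -22.75]
```

```bash
python3 - <<'E'
from h import *
np.set_printoptions(suppress=True,precision=3)
Z=.042
p,R=pose(-153,z=.12,flip=1); move_l(p,R,velocity=.25)
p,R=pose(-153,z=Z,flip=1); move_l(p,velocity=.12)
F0,T0,s=avg(20); print("base",F0,T0,s["time_s"])
th=-158; log=[]
while th>-262:
    th-=6 if th>-170 or log[-1]<.06 else 4
    p,R=pose(th,z=Z-.000955*np.radians(-155-th),flip=1); move_l(p,R,velocity=.025)
    F,T,s=avg(9); f=F-F0; t=np.radians(th); tan=-u*np.sin(t)+w*np.cos(t)
    M=Mz(f,T-T0,s); log.append(M)
    d=D(s["tcp_pos"])[0]; print(th,"M %.3f Ft %.2f fz %.2f az %.1f j6 %.0f t %.1f"%(M,f@tan,f[2],np.degrees(np.arctan2(d[1],d[0])),s["qpos"][5],s["time_s"]))
    if M>.115 and log[-2]>.085: break
    if M>.18: break
E
```

```text
base [-0.156 -0.141  0.05 ] [-0.008  0.01  -0.007] 37.2833
-164 M -0.009 Ft -0.35 fz -0.21 az -163.6 j6 -21 t 37.8
-170 M -0.017 Ft -0.14 fz -0.40 az -169.6 j6 -15 t 38.3
-176 M -0.013 Ft -0.21 fz -0.14 az -175.8 j6 -9 t 38.7
-182 M -0.007 Ft -0.40 fz -0.03 az 178.1 j6 -3 t 39.1
-188 M 0.009 Ft -0.15 fz 0.20 az 172.1 j6 3 t 39.6
-194 M 0.006 Ft -0.09 fz 0.13 az 166.1 j6 9 t 40.0
-200 M 0.009 Ft -0.05 fz -0.25 az 160.2 j6 15 t 40.4
-206 M -0.002 Ft -0.27 fz -0.14 az 154.1 j6 21 t 40.9
-212 M -0.006 Ft -0.12 fz -0.24 az 148.1 j6 27 t 41.3
-218 M 0.037 Ft 0.35 fz 0.04 az 142.2 j6 33 t 41.7
-224 M 0.053 Ft 0.88 fz 0.23 az 136.3 j6 39 t 42.2
-230 M 0.065 Ft 1.00 fz 0.36 az 130.2 j6 44 t 42.6
-234 M 0.066 Ft 1.89 fz 0.49 az 126.3 j6 48 t 43.0
-238 M 0.097 Ft 2.29 fz 0.59 az 122.1 j6 52 t 43.4
-242 M 0.104 Ft 2.85 fz 0.81 az 118.0 j6 56 t 43.8
-246 M 0.133 Ft 2.89 fz 0.82 az 114.0 j6 60 t 44.2
```

Torque rose from zero at about −213° to 0.133 N m at −246°. That is roughly 0.57 mm of spring, or about 11–13 N, so it is snug. Next I'll back off, lift, and measure the lever.

```bash
python3 - <<'E'
from h import *
np.set_printoptions(suppress=True,precision=2)
p,R=pose(-238,z=.0405,flip=1); move_l(p,R,velocity=.03)
F,T,s=avg(5); print(F,T)
p,R=pose(-238,z=.13,flip=1); move_l(p,velocity=.25)
gripper_to(0)
p,R=pose(-238,z=.18,r=.0,flip=1); move_l(p,velocity=.25); snap("G")
print(lever("G"),get_state()["time_s"],get_state()["qpos"])
X,_=cloud("G");X=X*1e3
j=X[(X[:,2]>70)&(X[:,2]<90)&(X[:,0]>80)&(X[:,0]<119)&(abs(X[:,1])<60)]; print(cv2.minAreaRect(j[:,:2].astype(np.float32)))
E
```

```text
[-0.03 -0.04  0.13] [-0.    0.01 -0.02]
(array([-14.82,  23.08,  65.22]), array([-0.39,  0.57,  0.72]), np.float64(124.11255152797187), np.float64(79.15663188335249), 844) 45.9167 [ 3.43 31.42 89.51  0.01 59.04 50.25]
((105.65840148925781, -0.11135482788085938), (46.23934555053711, 23.87016487121582), 89.97159576416016)
```

```bash
cat > fold.py <<'E'
from h import *
np.set_printoptions(suppress=True,precision=2)
pz=.0255; S=.048; H=.011; az=np.radians(124.1)
b=-(u*np.cos(az)+w*np.sin(az)); R=down(a+np.radians(-235.9)+np.pi/2+np.pi)
P=lambda x,z: O+b*x+np.array([0,0,z])   # finger centre at bolt x
move_l(P(-.066,.13),R,velocity=.25); move_l(P(-.066,.066),velocity=.15)
F0,T0,s=avg(8); print(s["time_s"])
move_l(P(-.054,.066),velocity=.08)
move_l(P(-.030,.068),velocity=.05)
move_l(P(-.005-H,pz+S),velocity=.05)
def rep(n):
    F,T,s=avg(3); f=F-F0; e=s["tcp_pos"]-O; print(n,"fb %.1f fz %.1f lat %.1f x %.1f z %.1f t %.1f"%(f@b,f[2],f@np.cross([0,0,1],b),e@b*1e3,e[2]*1e3,s["time_s"])); return f
rep("up")
for k in np.radians([15,30,42,54,64,73,81,87,90]):
    move_l(P(S*np.sin(k)-.005*np.cos(k)-H, pz+S*np.cos(k)+.005*np.sin(k)),velocity=.06); f=rep(round(np.degrees(k)))
    if np.linalg.norm(f)>45: break
for dz in (.002,.004,.006):
    if abs(f[2])>22: break
    move_l(P(S-H,pz+.005-dz),velocity=.03); f=rep(dz)
E
python3 fold.py
```

```text
47.1083
up fb 0.7 fz -0.5 lat -1.0 x -14.4 z 73.0 t 48.5
15 fb -0.0 fz -0.2 lat -0.5 x -2.5 z 73.1 t 49.0
30 fb -0.3 fz -0.6 lat -0.1 x 9.3 z 69.4 t 49.4
42 fb -0.7 fz 0.4 lat 0.3 x 18.1 z 64.2 t 49.7
54 fb -0.1 fz 0.6 lat 0.4 x 25.5 z 57.4 t 50.1
64 fb -0.3 fz 0.3 lat 0.1 x 30.4 z 50.8 t 50.4
73 fb -0.3 fz -0.4 lat -0.1 x 33.8 z 44.0 t 50.8
81 fb -0.3 fz 0.4 lat -0.2 x 35.9 z 37.7 t 51.1
87 fb 0.3 fz -0.0 lat -0.1 x 36.8 z 32.7 t 51.4
90 fb 1.7 fz 9.5 lat -1.6 x 37.1 z 31.5 t 51.7
0.002 fb 3.5 fz 18.8 lat -2.5 x 37.2 z 31.0 t 52.0
0.004 fb 5.9 fz 29.2 lat -3.4 x 37.3 z 30.4 t 52.3
```

```bash
python3 - <<'E'
from h import *
np.set_printoptions(suppress=True,precision=2)
s=get_state(); p=s["tcp_pos"].copy(); p[2]=.15; move_l(p,velocity=.2)
move_to(Wd(.03,0,.2),down(a)); snap("H"); print(get_state()["time_s"])
X,_=cloud("H"); X=X*1e3; l=X[(X[:,2]>24)&(X[:,2]<100)&(np.hypot(X[:,0],X[:,1])<75)&(X[:,0]<60)]
print(len(l),l.mean(0),cv2.minAreaRect(l[:,:2].astype(np.float32)),np.percentile(l[:,2],[1,25,50,75,99]))
q=l[np.hypot(l[:,0],l[:,1])>18]; c=np.linalg.lstsq(np.c_[np.hypot(q[:,0],q[:,1]),np.ones(len(q))],q[:,2],rcond=None)[0]; print("slope z/r",c, "az",np.degrees(np.arctan2(q[:,1].mean(),q[:,0].mean())))
j=X[(X[:,2]>70)&(X[:,2]<90)&(X[:,0]>80)&(X[:,0]<119)&(abs(X[:,1])<60)]; print(cv2.minAreaRect(j[:,:2].astype(np.float32)))
p=load("H")[0]; cv2.imwrite("pics/z3.png",cv2.resize(p[90:310,190:450,::-1],None,fx=2.7,fy=2.7,interpolation=cv2.INTER_CUBIC))
E
```

```text
53.7
1304 [ 15.77 -20.99  31.9 ] ((16.22927474975586, -22.41354751586914), (20.96721839904785, 75.9322509765625), 33.71599578857422) [25.   30.91 31.69 32.59 37.56]
slope z/r [-0.01 31.66] az -54.07822150250774
((105.88990783691406, -0.18111610412597656), (46.47218322753906, 23.944747924804688), 89.48657989501953)
```

View pics/z3.png

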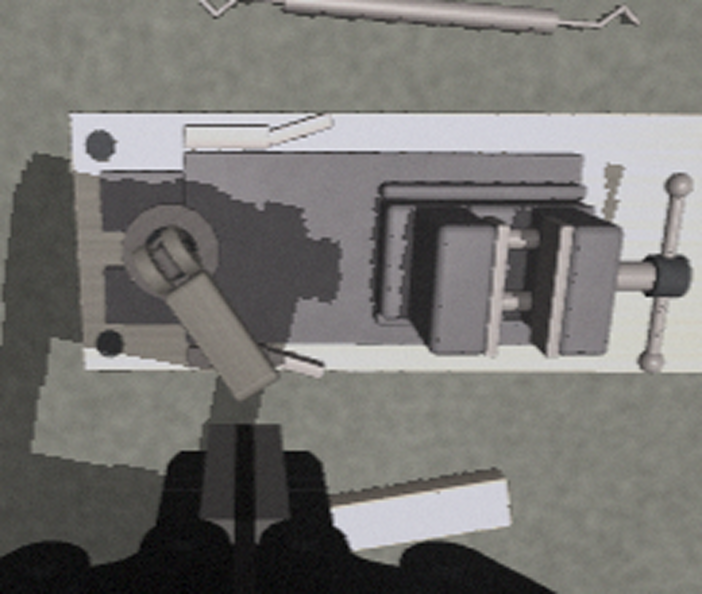

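The picture shows the lever flat over the foot, from (165,260) to (255,385). The vise is home and square, and the scaler and stone haven't moved. The gripper is clear, so I'm handing in.

```bash
python3 -c "
from plant import *
print(job_done(), get_state()['time_s'])"
```

```text
the job is handed in; nothing more can be done
the job is handed in; nothing more can be done
```

The job is handed in: the vise is home against the bolt sleeve, the bolt is screwed in to snug at about 0.13 N m (estimated 11–13 N under the washer), the lever is folded flat and closed, and the arm is clear, at about 54 s on the robot's clock.

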